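# Switch on the dust extractor from its bench console

### The job

Start the dust extractor from the grey console on the bench, with presses of the fingertips only: first press the white-lined far end of the black main rocker fully down to on, then the same on the blue outlet rocker, and last press the green start button fully in and let it come up again. Leave the yellow rocker off and do not press the red stop button. Nothing is to be picked up or pushed out of place: leave the tools and the tin round the console where they lie.

Things in the scene. Friction and masses are not known exactly. Their poses are not given: they have to be found in the camera images.
- console: grey console fixed to the worktop, 160x230 mm, 45 mm high; origin: centre of its underside; x points to its far side (away from the robot), y left, z up. On top: far row of three rockers 75 mm apart (black, blue, yellow in any order, 36 mm beyond centre) and near row of two push buttons 90 mm apart (green, red in either order, 42 mm before centre)
- main_rocker_on (a point): press point on the black main rocker: the white line on its paddle (64 mm along console x, 34 mm wide, pivot at mid-length along console y), 24 mm from the pivot towards the far end; moves with the paddle: about 68 mm above the worktop when off, 9.5 mm lower when fully on. The near (off) end has three thin dark ribs
- blue_rocker_on (a point): press point on the blue outlet rocker: the white line on its paddle (64 mm along console x, 34 mm wide, pivot at mid-length along console y), 24 mm from the pivot towards the far end; moves with the paddle: about 68 mm above the worktop when off, 9.5 mm lower when fully on. The near (off) end has three thin dark ribs
- yellow_rocker_on (a point): press point on the yellow outlet rocker: the white line on its paddle (64 mm along console x, 34 mm wide, pivot at mid-length along console y), 24 mm from the pivot towards the far end; moves with the paddle: about 68 mm above the worktop when off, 9.5 mm lower when fully on. The near (off) end has three thin dark ribs
- main_rocker (a joint): rocker angle of the black main rocker, rad: 0 = off (far end up), 0.40 = fully on (far end down, at its stop); it turns with about 0.03 N m of friction and stays where it is left; no spring
- blue_rocker (a joint): rocker angle of the blue rocker, rad: 0 = off (far end up), 0.40 = fully on (far end down, at its stop); it turns with about 0.03 N m of friction and stays where it is left; no spring
- yellow_rocker (a joint): rocker angle of the yellow rocker, rad: 0 = off (far end up), 0.40 = fully on (far end down, at its stop); it turns with about 0.03 N m of friction and stays where it is left; no spring
- green_button_top (a point): centre of the top face of the green round push button (30 mm diameter, in a black 46 mm collar); top face 67 mm above the worktop at rest (the point gives it), collar rim 57 mm; moves down 6 mm
- red_button_top (a point): centre of the top face of the red round push button (30 mm diameter, in a black 46 mm collar); top face 67 mm above the worktop at rest (the point gives it), collar rim 57 mm; moves down 6 mm
- green_button (a joint): travel of the green button, m: 0 = up, 0.006 = fully down at its stop; the spring needs about 1.5 N to start and 5 N at the bottom and lifts it again when let go
- red_button (a joint): travel of the red button, m: 0 = up, 0.006 = fully down at its stop; the spring needs about 1.5 N to start and 5 N at the bottom and lifts it again when let go
- tape_measure: yellow tape measure standing on edge, 37x78x71 mm; loose bystander, origin under its centre
- wax_tin: round wax tin with yellow-brown side, 70 mm diameter, 45 mm tall; loose bystander, origin under its centre
- driver_slot: red-handled slotted screwdriver lying along the right side of the console, 216 mm long, 33 mm thick; loose bystander, origin under its centre
- carpenter_pencil: red carpenter's pencil lying in front of the console, 172 mm long, 10 mm thick; loose bystander, origin under its centre

How it is judged:
On the way, in this order (a step that is already met when the one before it is completed fails the run):
1. the black main rocker is on (value of joint main_rocker above 0.34 rad), for 0.1 s.
2. the blue rocker is on, main still on (value of joint each of blue_rocker, main_rocker above 0.34 rad), for 0.1 s.
3. the green button is pressed in with both rockers on (all of step 2 and value of joint green_button above 0.0045 m), for 0.05 s.
At the end, for the whole second after the job is handed in: black and blue rockers on (above 0.34 of 0.40 rad), yellow rocker off (under 0.1 rad), green and red buttons up (within 1.5 mm), the four loose things at rest within 20 mm of where they lay (all of step 2 and value of joint yellow_rocker below 0.1 rad and value of joint each of green_button, red_button below 0.0015 m and distance of each of tape_measure, wax_tin, driver_slot, carpenter_pencil from where it was at the start of the episode below 0.02 m and linear speed of each of tape_measure, wax_tin, driver_slot, carpenter_pencil below 0.02 m/s); the robot touches nothing.
It fails at once if the blue rocker is switched before the main rocker is on (value of joint blue_rocker above 0.2 rad and value of joint main_rocker below 0.3 rad).
It fails at once if the green button is pressed before both rockers are on (value of joint green_button above 0.003 m and value of joint any of main_rocker, blue_rocker below 0.3 rad).
It fails at once if the yellow rocker is switched (value of joint yellow_rocker above 0.2 rad).
It fails at once if the red stop button is pressed (value of joint red_button above 0.003 m).
It fails at once if a loose thing is lifted or pushed away (distance of any of tape_measure, wax_tin, driver_slot, carpenter_pencil from where it was at the start of the episode above 0.025 m).
It also fails if it takes over 35 s, if anything falls off the work surface, if the arm or the gripper's body presses on something with over 40 N, if the wrist force passes 120 N, or if a joint passes its speed limit or range.

### The arm

A 6-joint arm with a two-finger parallel gripper is mounted at the origin on the work surface; the furniture and walls round the work are solid. World frame = base frame: x ahead of the robot, y to its left, z up, the work surface at z = 0. Lengths are in m, angles in rad, forces in N, time in s.
With the tool pointing down it reaches from about 0.325 to 0.9 m from the base axis. Payload 6.1 kg.
Tool frame: the origin (TCP) lies at the very end of the fingers, on their centre line; the grasp point (between the pads) lies 19 mm behind it; z points along the fingers, y is the line along which they close (so a half turn about z gives the same grasp; the last joint's range is limited). The gripper opens to 85 mm and grips with 20 to 120 N. Pads are 22 mm wide; open, the fingers measure 114 mm over their backs; the gripper's body (76 mm by 85 mm) begins 54 mm behind the grasp point. The pads swing forward as they close: fully open they stand 13 mm farther back than shut.
Start: joints at [1.031, 0.22, 1.526, -0, 1.395, -0.126], TCP at [0.251, 0.572, 0.231] pointing down, gripper open.
Joint ranges: [-2.98, 2.98], [-0.91, 2.08], [0.09, 2.57], [-1.24, 4.39], [0.2, 2.65], [-2.68, 2.68]. Speed limits (rad/s): [2.57, 2.57, 3.01, 3.14, 3.14, 3.14].

### API

Orientations are given as a unit quaternion [w, x, y, z].
In Python, from station import env gives the robot as it stands. The module is installed in compiled form; this text tells all that it offers. Calls block until the motion is done:
- env.move_to(position, orientation): joint-space move of the TCP to a pose.
- env.servo_line(position, velocity=0.15, rotation=None): straight line of the TCP; rotation=None keeps the orientation; velocity is the mean speed in m/s.
- env.move_joints(angles): joint-space move.
- env.grip(opening, force=None): finger opening in m; force is the grip in N (None keeps the last); returns when the fingers have stopped.
- env.sleep(seconds).
- env.inverse_kinematics(position, orientation): joint angles nearest the present ones, or None.
- env.read_state(): the state.
- env.read_camera(name): name is "side" or "top"; returns the picture (480x640x3 uint8, red, green, blue); there is no depth.
- env.camera_model(name): a dict with "vfov" (degrees; the focal length in pixels is half the picture's height over the tangent of half this angle, whatever the lens; pixels are square), "cx", "cy" (the principal point, pixels), "dist_coeffs" ([k1, k2, p1, p2, k3] as OpenCV has them; the pictures are not rectified), "cam_to_world" (4x4, takes a point from camera to world coordinates). Camera axes: x right, y down, z forward; pixel columns grow to the right and rows downward; lengths in m; the calibration is good to about 2 mm. A picture is of the moment at which its call begins. camera_model takes no time and is no camera call.
A pose or a line that the arm cannot do raises env.Unreachable and nothing moves.
- env.sign_off(): hands the job in; it is judged then, once.
Trained networks look in the newest picture that a camera, given by its name, has taken for a name from the list of things; names that differ only in an ending like _2 or _b are one class to them, and where a whole thing is asked for, a point or a joint stands for the part that bears it (a point fixed in the world has none). Each returns a list of dicts, best first, with "p" (0 to 1); they miss things now and then, are a little off and sometimes report something else, mostly with a low value. They report only what shows in the picture. A call takes as long as a camera call.
- env.recognise(camera, thing): "bbox" ([left, top, right, bottom] in pixels, round what is visible of it).
The state is a dict: "time": time; "q": joint angles; "dq": joint speeds; "tau": joint torques, N m; "ee_pos": TCP position; "tcp_rot": TCP orientation; "ft_force": force on the tool from outside, world axes, zero at the start; "moment": the same for the moment, N m; "opening": finger opening in m; "gripper_force": force on a finger pad.
Only numpy, scipy, OpenCV 4.12 (cv2) and the standard library are available. Lean on these libraries where they do the work, as an engineer would, in place of code of your own. Each camera call takes 0.05 s, during which the arm holds its last target. There are 200 camera calls.

## Working session

There is one attempt and no reset: what is moved stays moved. The work goes in short steps, each a Python script; the robot and the scene stay as the last script left them, time stands still between calls to the robot, and variables do not carry over. Pictures are saved under pics/ and viewed, at most 10 in all, crops included, and the job is handed in when it is done.

```bash
mkdir -p pics; cat > h.py <<'E'
from station import env
import numpy as np, cv2
def K(n):
    m=env.camera_model(n); f=240/np.tan(np.radians(m["vfov"])/2)
    return np.array([[f,0,m["cx"]],[0,f,m["cy"]],[0,0,1]]),np.array(m["dist_coeffs"],float),np.array(m["cam_to_world"])
def px2w(n,uv,z):
    k,d,T=K(n); a=cv2.undistortPoints(np.array([[uv]],float),k,d)[0,0]
    r=T[:3,:3]@[a[0],a[1],1]; return T[:3,3]+r*(z-T[2,3])/r[2]
def w2px(n,p):
    k,d,T=K(n); W=np.linalg.inv(T)
    return cv2.projectPoints(np.array([p],float),cv2.Rodrigues(W[:3,:3])[0],W[:3,3],k,d)[0][0,0]
E
python3 - <<'E'
from h import *
for n in("top","side"):
    cv2.imwrite(f"pics/{n}1.png",env.read_camera(n)[:,:,::-1])
    print(n,K(n)[2][:3,3].round(3),K(n)[2][:3,2].round(3))
    for t,z in(("main_rocker_on",.068),("blue_rocker_on",.068),("yellow_rocker_on",.068),("green_button_top",.067),("red_button_top",.067),("console",.045)):
        for r in env.recognise(n,t)[:2]:
            b=r["bbox"];c=((b[0]+b[2])/2,(b[1]+b[3])/2)
            print(t,round(r["p"],2),np.round(b),px2w(n,c,z).round(4))
print(env.read_state()["time"],env.read_state()["tcp_rot"])
E
```

```text
top [0.4   0.099 0.903] [ 0.068 -0.02  -0.997]
main_rocker_on 0.73 [291. 186. 313. 219.] [0.5267 0.125  0.068 ]
blue_rocker_on 0.76 [332. 185. 348. 218.] [0.5289 0.0547 0.068 ]
blue_rocker_on 0.58 [314. 233. 334. 253.] [0.452  0.0842 0.068 ]
yellow_rocker_on 0.27 [318. 234. 334. 252.] [0.453  0.0805 0.068 ]
green_button_top 0.48 [330. 185. 352. 217.] [0.5302 0.0525 0.067 ]
green_button_top 0.47 [267. 234. 284. 248.] [0.4556 0.1723 0.067 ]
red_button_top 0.77 [315. 234. 333. 252.] [0.4518 0.0841 0.067 ]
console 0.86 [234. 165. 363. 267.] [0.504  0.1312 0.045 ]
side [ 0.496 -0.66   0.461] [-0.021  0.898 -0.439]
main_rocker_on 0.68 [292. 248. 309. 263.] [0.4582 0.0763 0.068 ]
main_rocker_on 0.61 [327. 239. 362. 257.] [0.5371 0.1098 0.068 ]
blue_rocker_on 0.68 [323. 263. 362. 274.] [0.5312 0.0309 0.068 ]
yellow_rocker_on 0.67 [331. 221. 361. 237.] [0.5433 0.1918 0.068 ]
green_button_top 0.65 [298. 229. 314. 244.] [0.464  0.1579 0.067 ]
red_button_top 0.68 [292. 253. 307. 264.] [0.4568 0.0674 0.067 ]
red_button_top 0.27 [330. 222. 361. 241.] [0.5425 0.1826 0.067 ]
console 0.6 [274. 228. 374. 307.] [0.5    0.0742 0.045 ]
0.7 [3.68672882e-06 2.05406700e-01 9.78676702e-01 2.73265693e-05]
```

View pics/top1.png

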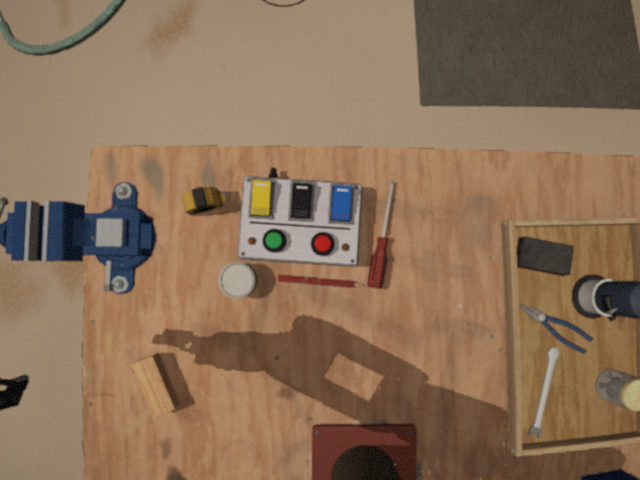

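View pics/side1.png

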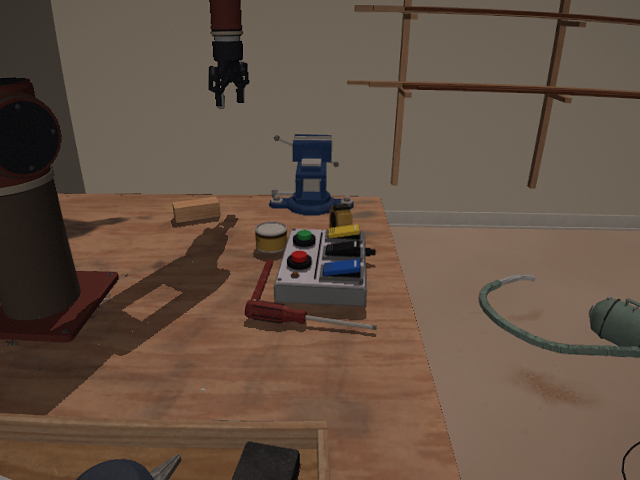

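The top view shows yellow (261,197), black (302,201) and blue (341,203) rockers, and green (274,240) and red (322,243) buttons. Networks agree except for the low-confidence mix-ups. The side view is consistent with that order. Next I'll fit the console pose.

```bash
cat >> h.py <<'E'
def fit():
    im=env.read_camera("top"); hsv=cv2.cvtColor(im,cv2.COLOR_RGB2HSV)
    roi=np.zeros(hsv.shape[:2],np.uint8); roi[170:268,238:364]=255
    R={"yellow":((20,150,90),(35,255,255),(.036,.075),.0632),"blue":((100,150,60),(125,255,255),(.036,-.075),.0632),
       "green":((50,120,50),(85,255,255),(-.042,.045),.067),"red":((0,180,90),(8,255,255),(-.042,-.045),.067)}
    P,Q,N=[],[],[]
    for n,(lo,hi,c,z) in R.items():
        m=cv2.inRange(hsv,lo,hi)&roi; k,l,s,ce=cv2.connectedComponentsWithStats(m)
        i=1+s[1:,4].argmax(); w=px2w("top",ce[i],z)
        print(n,s[i],ce[i].round(1),w.round(4)); P.append(c);Q.append(w[:2])
    P,Q=np.array(P),np.array(Q); p0,q0=P.mean(0),Q.mean(0)
    U,S,V=np.linalg.svd((P-p0).T@(Q-q0)); A=(U@V).T
    t=q0-A@p0; print("yaw",np.arctan2(A[1,0],A[0,0]),"t",t,"res",(P@A.T+t-Q).round(4).tolist())
    return A,t
E
python3 - <<'E'
from h import *
A,t=fit(); np.savez("pose.npz",A=A,t=t)
im=env.read_camera("top")
big=cv2.resize(im[160:275,225:375],None,fx=5,fy=5,interpolation=cv2.INTER_CUBIC)
for c,z in(((.06,0),.068),((.06,-.075),.068),((.06,.075),.068),((-.042,.045),.067),((-.042,-.045),.067),((.08,.115),.045),((-.08,.115),.045),((.08,-.115),.045),((-.08,-.115),.045)):
    u=w2px("top",[*(A@c+t),z]); cv2.circle(big,tuple(int(v) for v in ((u-[225,160]+.5)*5)),4,(255,0,255),-1)
cv2.imwrite("pics/fit.png",big[:,:,::-1])
E
```

```text
yellow [251 180  21  36 594] [260.8 198.5] [0.5342 0.2013 0.0632]
blue [331 186  21  35 537] [340.9 203.6] [0.5263 0.0525 0.0632]
green [265 232  18  17 234] [273.2 239.9] [0.4573 0.1765 0.067 ]
red [314 235  17  17 213] [322.  243.1] [0.4522 0.087  0.067 ]
yaw -0.05674196502703574 t [0.49549631 0.12916265] res [[0.0015, 0.0007], [0.0009, -0.0003], [-0.0012, -0.0], [-0.0012, -0.0004]]
```

View pics/fit.png

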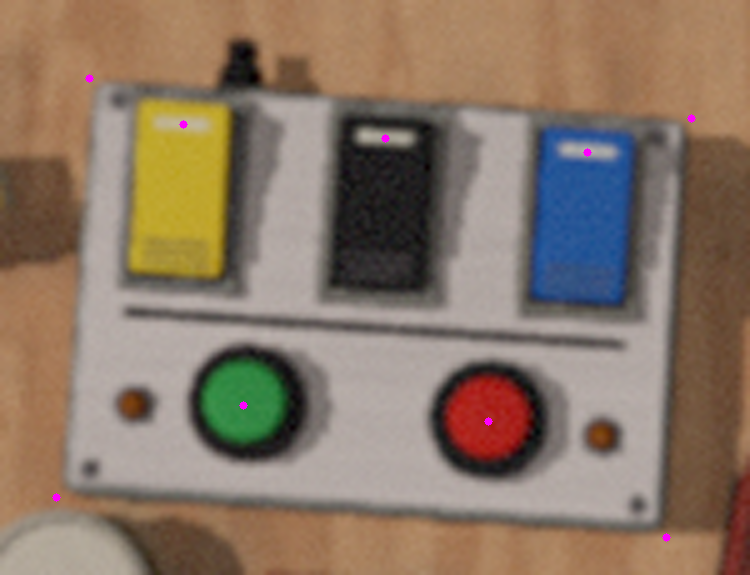

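The overlay puts the predicted press points on the white lines and button centres to within about 2 mm. Next I'll press the main rocker, guided by force.

```bash
cat >> h.py <<'E'
D=np.load("pose.npz"); A,t=D["A"],D["t"]
a=np.pi+np.arctan2(A[1,0],A[0,0]); Q=np.array([0,np.cos(a/2),np.sin(a/2),0])
def press(c,z0,zmin,fmax=9,step=.0015):
    p=A@c+t; env.move_to([*p,.11],Q); env.servo_line([*p,z0],.1)
    f0=env.read_state()["ft_force"][2]; z=z0; log=[]
    while z>zmin:
        z-=step; env.servo_line([*p,z],.02); s=env.read_state(); f=s["ft_force"][2]-f0
        log.append((round(s["ee_pos"][2]*1e3,1),round(f,1)))
        if f>fmax: break
    env.sleep(.15); s=env.read_state(); print(log,"end F",(s["ft_force"]).round(1),s["ee_pos"].round(4),p)
    env.servo_line([*p,.11],.12); print("t",env.read_state()["time"])
E
python3 - <<'E'
from h import *
env.grip(0,20); print(env.read_state()["opening"],env.read_state()["time"])
env.move_to([*(A@[.062,0]+t),.2],Q)
press([.062,0],.072,.0565)
im=env.read_camera("side"); cv2.imwrite("pics/s2.png",cv2.resize(im[200:310,250:400],None,fx=5,fy=5)[:,:,::-1])
E
```

```text
-0.00010709067327723273 1.5667
[(np.float64(71.1), np.float64(-1.3)), (np.float64(69.4), np.float64(-0.2)), (np.float64(67.5), np.float64(-0.2)), (np.float64(65.7), np.float64(-0.3)), (np.float64(64.2), np.float64(-0.7)), (np.float64(62.9), np.float64(-0.3)), (np.float64(61.5), np.float64(0.6)), (np.float64(60.7), np.float64(4.8)), (np.float64(60.5), np.float64(13.8))] end F [-6.  -1.1 15.1] [0.5579 0.1257 0.0605] [0.55739652 0.12564653]
t 7.4917
```

View pics/s2.png

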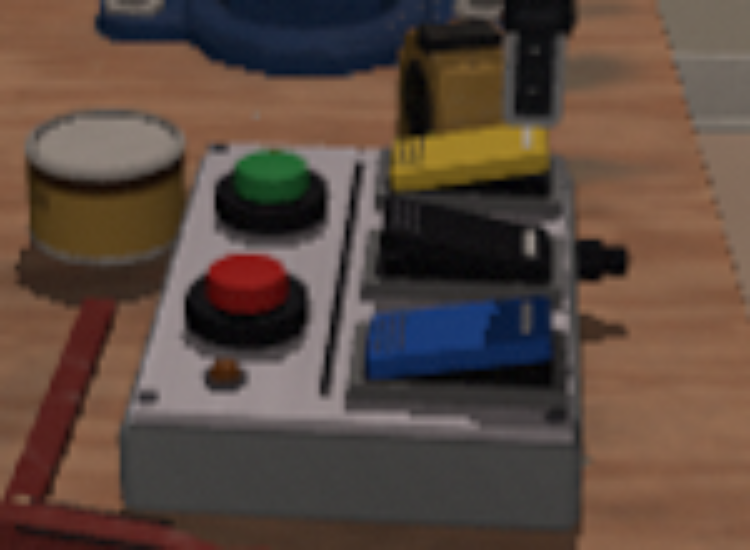

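The black rocker's far end is down (line at about (530,242) in the crop). The stop came at 60.5 mm, close to the roughly 60.6 mm I computed for fully on. Next is blue, then green.

```bash
python3 - <<'E'
from h import *
press([.062,-.075],.072,.0565)
im=env.read_camera("side"); cv2.imwrite("pics/s3.png",cv2.resize(im[200:310,250:400],None,fx=5,fy=5)[:,:,::-1])
E
```

```text
[(np.float64(71.0), np.float64(-0.8)), (np.float64(69.0), np.float64(-0.9)), (np.float64(67.6), np.float64(0.6)), (np.float64(65.9), np.float64(-0.8)), (np.float64(64.3), np.float64(-0.6)), (np.float64(63.0), np.float64(-0.3)), (np.float64(61.5), np.float64(1.2)), (np.float64(60.7), np.float64(5.2)), (np.float64(60.4), np.float64(15.0))] end F [-4.6  0.1 14.9] [0.5537 0.0508 0.0605] [0.55314316 0.05076724]
t 11.4583
```

View pics/s3.png

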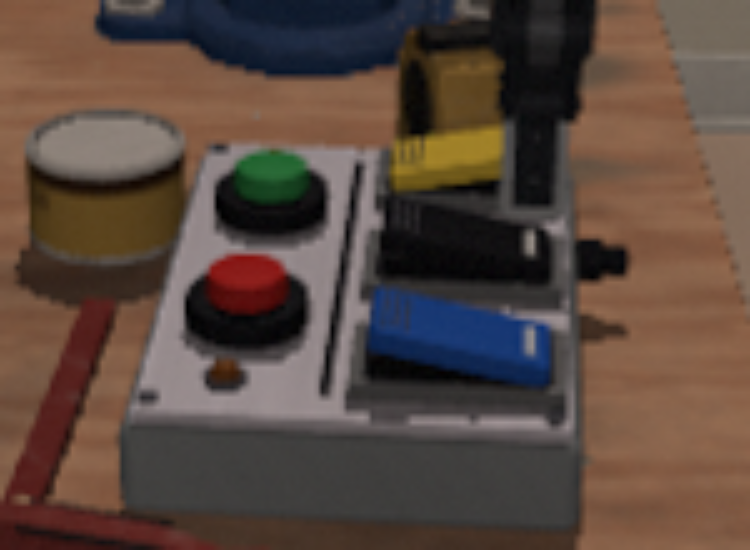

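Blue is on too: its far end is down at (530,342), with the same stop height. Now the green button; both rockers should stay as they are.

```bash
python3 - <<'E'
from h import *
press([-.043,.045],.071,.0565,fmax=10)
p=A@[-.043,.045]+t; env.servo_line([*p,.2],.2); env.sleep(.3)
im=env.read_camera("side"); cv2.imwrite("pics/s4.png",cv2.resize(im[200:330,240:400],None,fx=4.5,fy=4.5)[:,:,::-1])
E
```

```text
[(np.float64(70.1), np.float64(-0.6)), (np.float64(68.1), np.float64(0.5)), (np.float64(66.7), np.float64(2.1)), (np.float64(65.2), np.float64(2.4)), (np.float64(63.6), np.float64(3.5)), (np.float64(62.2), np.float64(3.5)), (np.float64(61.0), np.float64(8.1)), (np.float64(60.8), np.float64(19.3))] end F [-6.5 -0.5 19.3] [0.4555 0.1767 0.0608] [0.45511753 0.17652882]
t 15.4583
```

View pics/s4.png

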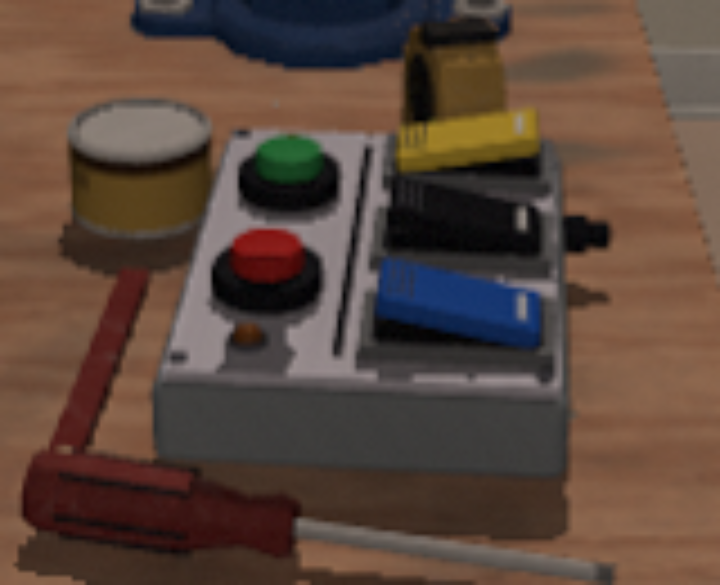

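The green button went down to its stop (60.8 mm) and is up again. Black and blue are on, yellow is off, red is up and the loose things haven't moved, so I'm handing it in.

```bash
python3 -c "
from station import env
print(env.sign_off())"
```

```text
the job is handed in; nothing more can be done
None
```

I pressed the black main rocker on, then the blue rocker, then pressed and released the green button, and handed the job in after about 16 s; the last picture showed yellow off, red up and the tools and tin undisturbed, but the hand-in gave no verdict.

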